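Start the bobbin winder

TASK

Start the bobbin winder with the closed fingers: first press the raised end of the rocker switch on the control box all the way down, then push the winder's latch paddle all the way towards the bobbin, and then press the long bar-shaped key fully down and let it come back up. Do not press the round or the square key, and leave the bobbin on its spindle and the other things on the table where they are. Nothing needs to be grasped or lifted; finish clear of everything.

Things in the scene. Friction and masses are not known exactly. Their poses are not given: they have to be found in the camera images.
- control_box: Grey plastic control box fixed to the table, 160 mm (its x) by 200 mm (its y), 55 mm high. Origin at the centre of its underside, x roughly away from the robot, z up. The rocker switch is on its +y side, centred 65 mm from the middle; three white keys (bar, round, square) sit elsewhere on its top, in places that change from run to run: two at 40 mm to +x of the middle, one at 40 mm to -x.
- rocker (a joint): Tilt of the black rocker switch in rad: 0 is off (its far, +x end raised), 0.4 is fully on (that end down, the near end raised). It stays where it is left; about 3 N on the raised end's half moves it. The rocker is a flat plate 60 mm (along the box's x) by 32 mm by 8 mm, turning about a pivot 73 mm above the table at its middle.
- rocker_raised_end (a point): Point on the rocker's top face, on its midline 22 mm from the pivot towards the end that is raised when off (8 mm in from that end's edge; this half carries three fine grey ribs). About 81 mm above the table when off, 73 mm when fully on. Its axes tilt with the rocker.
- start_key (a joint): Long bar-shaped key, the start key. Push of that key in m: 0 up, 0.005 fully down. Spring-loaded (1.2 N to start, 4 N fully down), comes back up by itself.
- start_key_top (a point): The start key. White key cap, a bar 44 mm long (the box's y) by 22 mm, on the control box's top, 12 mm proud of its 3 mm black surround. Point at the centre of the cap's top face, 70 mm above the table when up; z is up.
- round_key (a joint): Round key, to be left alone. Push of that key in m: 0 up, 0.005 fully down. Spring-loaded (1.2 N to start, 4 N fully down), comes back up by itself.
- round_key_top (a point): The round key. White key cap, a round 26 mm across, on the control box's top, 12 mm proud of its 3 mm black surround. Point at the centre of the cap's top face, 70 mm above the table when up; z is up.
- square_key (a joint): Square key, to be left alone. Push of that key in m: 0 up, 0.005 fully down. Spring-loaded (1.2 N to start, 4 N fully down), comes back up by itself.
- square_key_top (a point): The square key. White key cap, a square 24 mm by 24 mm, on the control box's top, 12 mm proud of its 3 mm black surround. Point at the centre of the cap's top face, 70 mm above the table when up; z is up.
- winder: White-painted bobbin winder fixed to the table, a block 100 mm (its x) by 160 mm (its y), 50 mm high. Origin at the centre of its underside, z up. On its top: the spindle at y = +45 mm, the latch paddle on the x = 0 line (its middle at y = 5.5 mm when not pushed, sliding towards +y), and a small steel thread post 15 mm high at x = 34, y = -66 mm.
- latch (a joint): Travel of the latch paddle in m: 0 is away from the bobbin, 0.020 is fully home, where it stops 2 mm short of the bobbin. It slides along the winder's +y, stays where it is left and takes about 2 N to move. The paddle is an upright dark steel plate 24 mm wide (winder's x), 10 mm thick (winder's y), its top 37 mm above the winder's top (87 mm above the table).
- latch_push_face (a point): Centre of the paddle's flat face that looks away from the bobbin (towards the winder's -y), 22 mm above the winder's top and 15 mm below the paddle's top. It moves with the paddle; its axes are the winder's.
- spindle_foot (a point): Foot of the 6 mm spindle, on the winder's top, 22 mm high.
- bobbin: Loose steel bobbin standing on the spindle, 25 mm across, 12 mm high, with a 9 mm bore. Origin at the centre of its underside.
- thread_spool: Loose blue spool of thread standing upright, 42 mm across, 65 mm high; to be left alone. Origin at the centre of its underside.
- button_jar: Loose glass jar with a steel cap, 46 mm across, 65 mm high; to be left alone. Origin at the centre of its underside.
- shears: Loose tailor's shears lying flat, about 220 mm long, 80 mm wide, 12 mm high, black handles to their -x; to be left alone. Origin under the blades near their pivot.
Mind the look-alikes: they are no part of the job. There is more than one size of the winder; the one meant has the size given above.

How it is judged:
By the outcome, as a careful person would: the job done as asked, in the order asked, and still so for the second after the job is handed in, with the robot touching nothing.
It also fails if it takes over 45 s, if anything falls off the work surface, if the arm or the gripper's body presses on something with over 40 N, if the wrist force passes 120 N, or if a joint passes its speed limit or range.

ROBOT

A 6-joint arm with a two-finger parallel gripper is mounted at the origin on the work surface. World frame = base frame: x ahead of the robot, y to its left, z up, the work surface at z = 0. Lengths are in m, angles in rad, forces in N, time in s.
With the tool pointing down it reaches from about 0.35 to 0.775 m from the base axis. Payload 7.3 kg.
Tool frame: the origin (TCP) lies at the very end of the fingers, on their centre line; the grasp point (between the pads) lies 19 mm behind it; z points along the fingers, y is the line along which they close (so a half turn about z gives the same grasp; the last joint's range is limited). The gripper opens to 92 mm and grips with 3 to 60 N. Pads are 19 mm wide; open, the fingers measure 130 mm over their backs; the gripper's body (75 mm by 190 mm) begins 47 mm behind the grasp point.
Start: joints at [-1.252, 0.342, 1.524, -0, 1.275, -0.146], TCP at [0.235, -0.469, 0.227] pointing down, gripper open.
Joint ranges: [-2.53, 2.53], [-0.77, 2.02], [0.04, 2.7], [-1, 4.14], [0.28, 2.66], [-3.11, 3.11]. Speed limits (rad/s): [2.57, 2.57, 3.14, 3.14, 3.14, 3.14].

INTERFACE

Orientations are given as [roll, pitch, yaw] about the fixed x, y, z axes, in that order (R = Rz(yaw) Ry(pitch) Rx(roll)).
In Python, from cell import robot gives the robot as it stands. The module is installed in compiled form; this text tells all that it offers.
- The arm moves only by the tool arm_command, never from a script. Its argument "moves" is a list of rows, each a list of 3 entries, a list of its own where there are three numbers: the shift along the tool's x, y, z in m, then the turn, a rotation vector about the tool's x, y, z in rad, then the finger opening in m, from 0 to 0.0918. In form: [[[dx, dy, dz], [ax, ay, az], claw], ...]. A call has exactly 5 rows; each row is the pose to reach, as a shift and turn from the pose commanded when the call began, along the tool's axes at that moment; what a row does not reach only later rows make up. A row lasts 1/10 s, in which the tool goes at most 50 mm and 8.59 degrees, less where a joint would pass 70% of its speed; a pose out of reach is approached as far as the arm can. A call with a gripper value outside its range is refused whole. The fingers move at their own pace and stop on an object; "squeeze" is the grip in N (left out, the last holds). Time passes only in rows, so rows that repeat a pose let the fingers close, or fill a call up. It gives the time, the measured TCP pose, the force, the opening and the grip force at its end, in the units of the state.
- robot.observe(): the state, without advancing time (a new reading comes with each control period).
- robot.read_camera(name): name is "scene" or "top"; returns the picture (480x640x3 uint8, red, green, blue); there is no depth.
- robot.camera_model(name): a dict with "fx", "fy", "cx", "cy" (pixels), "k1" (the pictures are not rectified: a ray, as slopes to the right and down, at radius r is drawn at 1 + k1 r^2 times it, then the intrinsics apply), "R" (3x3) and "t" (3): a world point X has camera coordinates R X + t. Camera axes: x right, y down, z forward; pixel columns grow to the right and rows downward; lengths in m; the calibration is good to about 2 mm. A picture is of the moment at which its call begins. camera_model takes no time and is no camera call.
- robot.hand_in(): hands the job in; it is judged then, once.
The state is a dict: "time": time; "qpos": joint angles; "qvel": joint speeds; "joint_efforts": joint torques, N m; "tool_pos": TCP position; "tool_rot": TCP orientation; "contact_force": force on the tool from outside, world axes, zero at the start; "torque": the same for the moment, N m; "opening": finger opening in m; "grip_force": force on a finger pad.
Only numpy, scipy, OpenCV 4.12 (cv2) and the standard library are available. Lean on these libraries where they do the work, as an engineer would, in place of code of your own. Each camera call takes 0.05 s, during which the arm holds its last target. There are 200 camera calls.

## Working session

There is one attempt and no reset: what is moved stays moved. The work goes in short steps, Python scripts to look and compute and a tool call to move; the robot and the scene stay as the last step left them, time stands still between calls to the robot, and variables do not carry over. Pictures are saved under pics/ and viewed, at most 10 in all, crops included, and the job is handed in when it is done.

Besides the shell and the picture viewer there is one more tool, called after "Call:" by a JSON object that holds its "name" and its "arguments", one argument or row to a line. arm_command: Moves the arm, as the interface text tells. Its arguments: {"type":"object","properties":{"moves":{"type":"array"},"squeeze":{"type":"number"}},"required":["moves"]}

```bash
mkdir -p pics; cat > h.py <<'E'
import numpy as np,cv2
from cell import robot
def K(m): return np.array([[m["fx"],0,m["cx"]],[0,m["fy"],m["cy"]],[0,0,1.]])
def pix2w(name,px,z):
    m=robot.camera_model(name);R=np.array(m["R"]);t=np.array(m["t"])
    n=cv2.undistortPoints(np.array([[px]],float),K(m),np.array([m["k1"],0,0,0.]))[0,0]
    # fixed: forward 1+k1 r^2
    d=R.T@np.array([n[0],n[1],1]);c=-R.T@t
    return c+d*(z-c[2])/d[2]
def w2pix(name,X):
    m=robot.camera_model(name)
    return cv2.projectPoints(np.array([X],float),cv2.Rodrigues(np.array(m["R"]))[0],np.array(m["t"],float),K(m),np.array([m["k1"],0,0,0.]))[0][0,0]
E
python3 - <<'E'
from h import *
for n in("top","scene"):
    cv2.imwrite(f"pics/{n}0.png",robot.read_camera(n)[:,:,::-1])
    m=robot.camera_model(n);print(n,m["fx"],-np.array(m["R"]).T@np.array(m["t"]))
s=robot.observe();print(s["time"],s["tool_pos"],s["tool_rot"])
E
```

```text
top 612.7621482357079 [ 0.40062579 -0.02129327  1.29814944]
scene 491.83641042808046 [ 1.12183976 -0.07821985  0.95235186]
0.1 [ 0.23524193 -0.46894895  0.22612236] [-3.14025029e+00 -1.93747403e-04  4.64831779e-01]
```

View pics/top0.png

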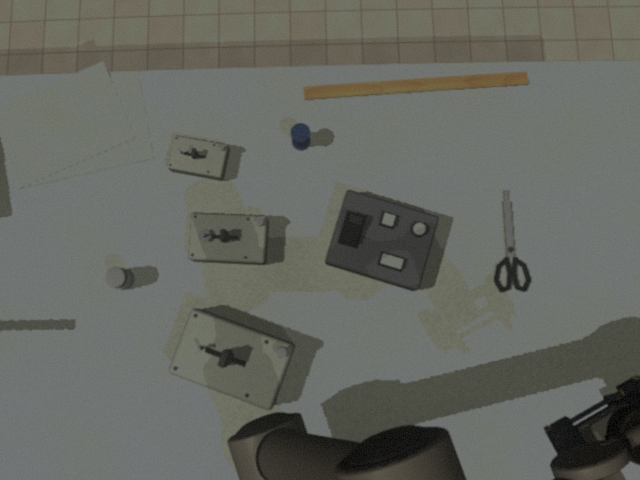

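View pics/scene0.png

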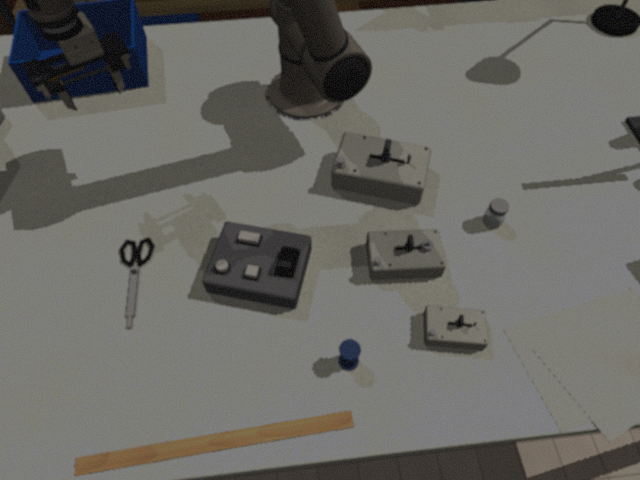

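The three winder candidates in the top view are small (198,156), middle (229,238) and large (232,357). The middle one measures about 78x50 px, which is 160x100 mm at 490 px/m, so it fits. The bar key is at (392,261), the square at (388,219), the round at (419,229) and the rocker at (353,229). I'll confirm with enlarged crops.

```bash
python3 - <<'E'
from h import *
a=cv2.imread("pics/top0.png")[180:300,180:340]
cv2.imwrite("pics/c1.png",cv2.convertScaleAbs(cv2.resize(a[20:100,0:100],(800,640)[:2],interpolation=cv2.INTER_CUBIC)[:600],alpha=1.5))
b=cv2.imread("pics/top0.png")[185:295,320:455]
cv2.imwrite("pics/c2.png",cv2.convertScaleAbs(cv2.resize(b,None,fx=5,fy=5,interpolation=cv2.INTER_CUBIC),alpha=1.8))
E
```

```text
(no output)
```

View pics/c1.png

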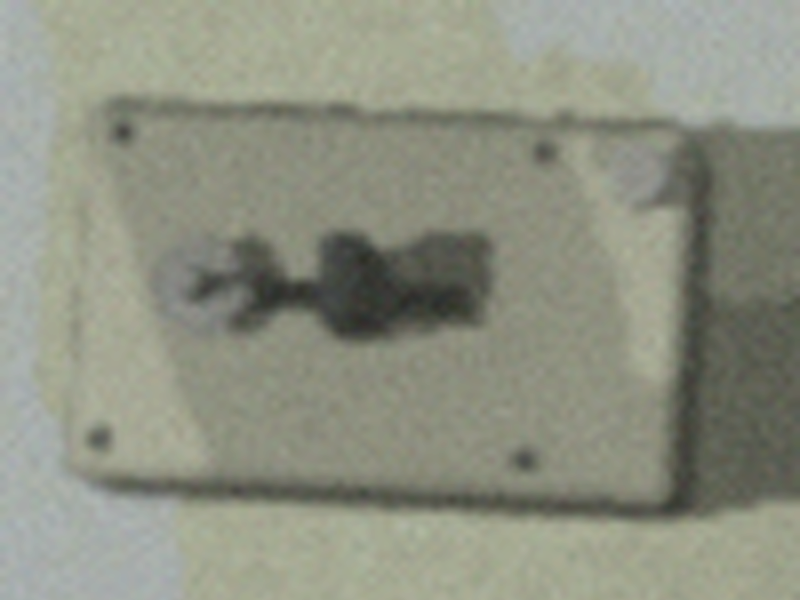

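View pics/c2.png

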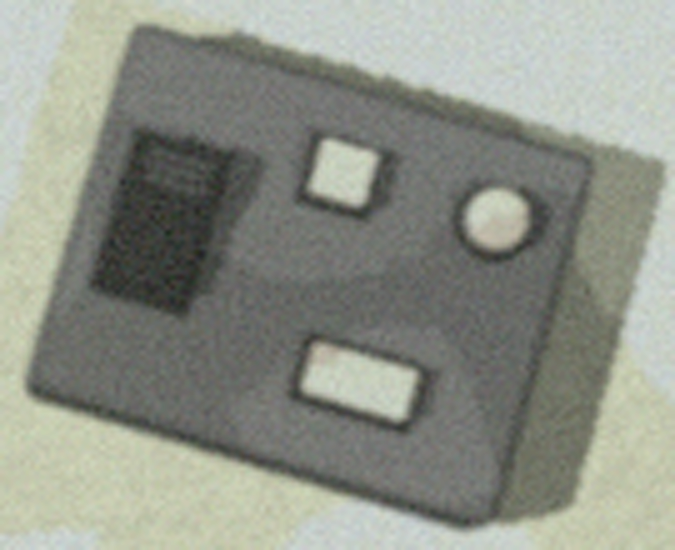

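Winder crop: bobbin at crop (205,290) on the left, paddle at (355,285), thread post upper right at (645,175). Size and layout match, and +y points left. Box crop: ribbed (raised) rocker end at (180,170), bar (361,383), square (343,174), round (498,220).

```bash
python3 - <<'E'
from h import *
def fit(loc,px,z):
    W=np.array([pix2w("top",p,z)[:2] for p in px]);L=np.array(loc,float)
    a=W-W.mean(0);b=L-L.mean(0);U,S,V=np.linalg.svd(b.T@a);R=V.T@np.diag([1,np.linalg.det(V.T@U.T)])@U.T
    t=W.mean(0)-R@L.mean(0);print("t",t.round(4),"yaw",np.arctan2(R[1,0],R[0,0]).round(3),"scale",(np.linalg.norm(a)/np.linalg.norm(b)).round(3),"res",np.abs(W-L@R.T-t).max().round(4))
    return R,t
f=lambda p,s,o:((np.array(p)+.5)/s-.5+o)
w=[f(p,8,(180,200)) for p in[(100,100),(690,128),(670,503),(72,480)]]
Rw,tw=fit([(.05,.08),(.05,-.08),(-.05,-.08),(-.05,.08)],w,.05)
b=[f(p,5,(320,185)) for p in[(135,27),(590,155),(475,525),(30,388)]]
Rb,tb=fit([(.08,.1),(.08,-.1),(-.08,-.1),(-.08,.1)],b,.055)
for n,p,z in[("bar",(361,383),.07),("sq",(343,174),.07),("rd",(498,220),.07),("rockmid",(165,222),.077),("ribs",(180,168),.081)]:
    x=pix2w("top",f(p,5,(320,185)),z)[:2];print(n,x.round(4),"box",(Rb.T@(x-tb)).round(4))
for n,p,z in[("bobbin",(205,290),.067),("post",(640,172),.065),("paddletop",(355,285),.087)]:
    x=pix2w("top",f(p,8,(180,200)),z)[:2];print(n,x.round(4),"win",(Rw.T@(x-tw)).round(4))
print("rocker end",Rb@[.022,.065]+tb,"face",Rw@[0,.0005]+tw)
s=robot.observe();print(s)
E
```

```text
t [0.5807 0.1624] yaw -0.064 scale 0.969 res 0.0031
t [ 0.5696 -0.1535] yaw -0.317 scale 0.969 res 0.0061
bar [ 0.5221 -0.1718] box [-0.0395 -0.0322]
sq [ 0.6074 -0.1679] box [ 0.0404 -0.0019]
rd [ 0.5871 -0.2299] box [ 0.0405 -0.0671]
rockmid [ 0.5882 -0.0946] box [-0.0007  0.0618]
ribs [ 0.6094 -0.1011] box [0.0215 0.0622]
bobbin [0.5822 0.2052] win [-0.0012  0.0429]
post [0.6106 0.0941] win [ 0.0342 -0.0662]
paddletop [0.5797 0.1638] win [-0.0011  0.0013]
rocker end [ 0.61080805 -0.09863191] face [0.58075516 0.16286357]
{'time': 0.1, 'qpos': array([-1.25198017e+00,  3.42646825e-01,  1.52490811e+00, -3.78840063e-06,
        1.27539398e+00, -1.46014646e-01]), 'qvel': array([ 0.00111072, -0.00036355, -0.00128398,  0.00111985, -0.00023641,
       -0.00170634]), 'joint_efforts': array([ 1.84120116e-03, -4.32003701e+01, -2.44693333e+01,  7.19124824e-02,
        5.24965615e-02, -1.94714755e-05]), 'tool_pos': array([ 0.23524193, -0.46894895,  0.22612236]), 'tool_rot': array([-3.14025029e+00, -1.93747403e-04,  4.64831779e-01]), 'contact_force': array([ 0.08667015, -0.12738653, -0.81521322]), 'torque': array([ 0.00131227, -0.00651826,  0.05179673]), 'grip_force': 0.0, 'opening': 0.09155599067827556}
```

```bash
cat >> h.py <<'E'
from scipy.spatial.transform import Rotation as Ro
Rb=Ro.from_euler("z",-.317).as_matrix()[:2,:2];tb=np.array([.5696,-.1535])
Rw=Ro.from_euler("z",-.064).as_matrix()[:2,:2];tw=np.array([.5807,.1624])
def go(xy,z,yaw):
    s=robot.observe();R=Ro.from_euler("xyz",s["tool_rot"])
    T=Ro.from_euler("xyz",[np.pi,0,yaw])
    print("shift",R.inv().apply(np.array([*xy,z])-s["tool_pos"]).round(4),"turn",(R.inv()*T).as_rotvec().round(4),"t",s["time"],"F",s["contact_force"].round(2),"pos",s["tool_pos"].round(4),"q",s["qpos"].round(2))
E
python3 -c "
from h import *
go(Rb@[.026,.0635]+tb,.13,-.317)"
```

```text
shift [ 0.5035 -0.1587  0.0964] turn [-1.300e-03  3.000e-04  7.818e-01] t 0.1 F [ 0.09 -0.13 -0.82] pos [ 0.2352 -0.4689  0.2261] q [-1.25  0.34  1.52 -0.    1.28 -0.15]
```

Call:
{"name": "arm_command", "arguments": {
  "moves": [
    [[0.05,-0.016,0],[0,0,0.15],0],
    [[0.1,-0.032,0],[0,0,0.3],0],
    [[0.15,-0.048,0],[0,0,0.45],0],
    [[0.2,-0.063,0],[0,0,0.6],0],
    [[0.25,-0.079,0],[0,0,0.75],0]
  ],
  "squeeze": 30
}}

```text
time: 0.6
tool_pos: [0.3968, -0.3125, 0.2265]
tool_rot: [-3.141, 0.0, -0.211]
contact_force: [1.7, -0.4, 0.2]
opening: 0.0563
grip_force: 0.0
```

```bash
python3 -c "
from h import *
go(Rb@[.026,.0635]+tb,.13,-.317)"
```

```text
shift [ 0.1684 -0.252   0.0965] turn [-0.0002  0.0004  0.1063] t 0.6 F [ 1.69 -0.41  0.21] pos [ 0.3968 -0.3125  0.2265] q [-0.82  0.31  1.58 -0.    1.26  0.96]
```

Call:
{"name": "arm_command", "arguments": {
  "moves": [
    [[0.024,-0.044,0],[0,0,0.03],0],
    [[0.05,-0.088,0],[0,0,0.03],0],
    [[0.075,-0.132,0.02],[0,0,0.03],0],
    [[0.1,-0.176,0.04],[0,0,0.03],0],
    [[0.13,-0.22,0.06],[0,0,0.03],0]
  ]
}}

```text
time: 1.1
tool_pos: [0.5574, -0.1342, 0.1718]
tool_rot: [3.142, 0.001, -0.235]
contact_force: [-0.6, -0.8, 0.8]
opening: 0.0161
grip_force: 0.0
```

Call:
{"name": "arm_command", "arguments": {
  "moves": [
    [[0,0,0.02],[0,0,0],0],
    [[0,0,0.02],[0,0,0],0],
    [[0,0,0.02],[0,0,0],0],
    [[0,0,0.02],[0,0,0],0],
    [[0,0,0.02],[0,0,0],0]
  ]
}}

```text
time: 1.6
tool_pos: [0.5569, -0.1372, 0.154]
tool_rot: [3.141, -0.002, -0.237]
contact_force: [1.0, 0.0, -0.4]
opening: 0.0003
grip_force: 0.0
```

```bash
python3 - <<'E'
from h import *
go(Rb@[.026,.0635]+tb,.1,-.317);print(robot.observe()["opening"])
x=lambda n:w2pix(n,robot.observe()["tool_pos"]).round()
print(x("top"),x("scene"))
a=robot.read_camera("top")[170:300,310:460,::-1]; b=robot.read_camera("scene")[200:330,185:335,::-1]
cv2.imwrite("pics/c3.png",cv2.convertScaleAbs(cv2.resize(np.hstack([a,b]),(800,347),interpolation=cv2.INTER_CUBIC),alpha=1.6))
E
```

```text
shift [ 0.0471 -0.0484  0.0541] turn [ 0.0003 -0.0022  0.0803] t 1.6 F [ 0.97  0.01 -0.39] pos [ 0.5569 -0.1372  0.154 ] q [-0.38  0.49  1.5  -0.    1.15  1.43]
0.0002809887764281654
[378. 239.] [261. 225.]
```

View pics/c3.png

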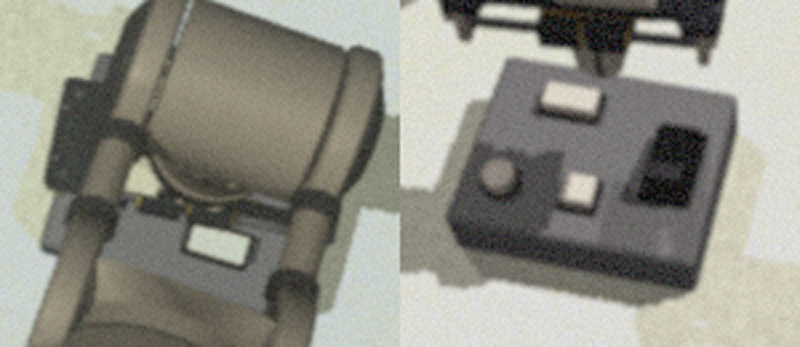

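The gripper is closed and hovers short of the rocker. The scene half shows the rocker at about (672,165), still tilted off. Next I go over the raised end.

Call:
{"name": "arm_command", "arguments": {
  "moves": [
    [[0.02,-0.02,0],[0,0,0.08],0],
    [[0.047,-0.048,0.02],[0,0,0.08],0],
    [[0.047,-0.048,0.04],[0,0,0.08],0],
    [[0.047,-0.048,0.054],[0,0,0.08],0],
    [[0.047,-0.048,0.054],[0,0,0.08],0]
  ]
}}

```text
time: 2.2
tool_pos: [0.612, -0.1005, 0.0967]
tool_rot: [3.141, 0.004, -0.316]
contact_force: [0.7, -0.5, 0.4]
opening: 0.0005
grip_force: 0.0
```

```bash
python3 - <<'E'
from h import *
go(Rb@[.026,.0635]+tb,.0735,-.317)
x=lambda n:w2pix(n,robot.observe()["tool_pos"]).round(1)
print(x("scene"))
b=robot.read_camera("scene")[210:320,195:320,::-1]
cv2.imwrite("pics/c4.png",cv2.convertScaleAbs(cv2.resize(b,None,fx=5,fy=5,interpolation=cv2.INTER_CUBIC),alpha=1.8))
E
```

```text
shift [0.0024 0.0001 0.0231] turn [0.0004 0.0044 0.0015] t 2.2 F [ 0.72 -0.54  0.41] pos [ 0.612  -0.1005  0.0967] q [-0.29  0.64  1.41 -0.    1.1   1.6 ]
[283.4 261.5]
```

View pics/c4.png

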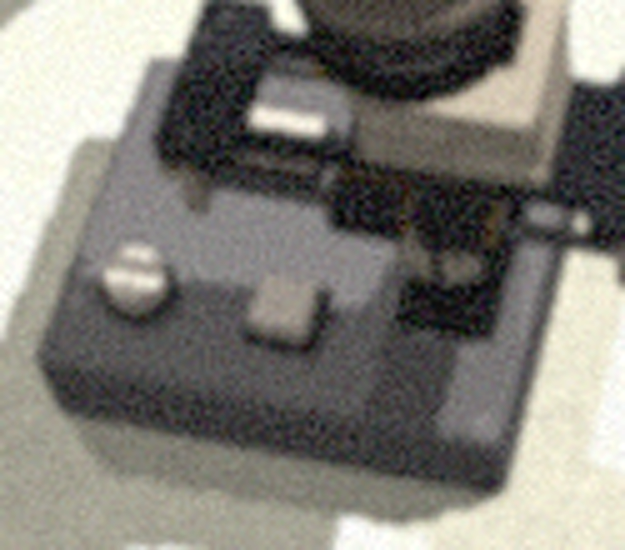

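The tip (crop (445,265)) is over the rocker, whose far end is at about (450,320). Now I press.

Call:
{"name": "arm_command", "arguments": {
  "moves": [
    [[0.003,0,0.008],[0,0,0],0],
    [[0.003,0,0.014],[0,0,0],0],
    [[0.003,0,0.018],[0,0,0],0],
    [[0.003,0,0.021],[0,0,0],0],
    [[0.003,0,0.022],[0,0,0],0]
  ]
}}

```text
time: 2.75
tool_pos: [0.6169, -0.1016, 0.0769]
tool_rot: [3.141, -0.001, -0.315]
contact_force: [1.4, -0.3, 1.9]
opening: 0.0003
grip_force: 1.2
```

Call:
{"name": "arm_command", "arguments": {
  "moves": [
    [[0,0,0.0005],[0,0,0],0],
    [[0,0,0.001],[0,0,0],0],
    [[0,0,0.0015],[0,0,0],0],
    [[0,0,0.002],[0,0,0],0],
    [[0,0,0.002],[0,0,0],0]
  ]
}}

```text
time: 3.25
tool_pos: [0.6166, -0.1013, 0.0747]
tool_rot: [3.142, -0.0, -0.315]
contact_force: [1.5, -1.1, 1.5]
opening: 0.0002
grip_force: 1.3
```

Call:
{"name": "arm_command", "arguments": {
  "moves": [
    [[0,0,0.0005],[0,0,0],0],
    [[0,0,0.001],[0,0,0],0],
    [[0,0,0.0015],[0,0,0],0],
    [[0,0,0.002],[0,0,0],0],
    [[0,0,0.002],[0,0,0],0]
  ]
}}

```text
time: 3.75
tool_pos: [0.6168, -0.1014, 0.0734]
tool_rot: [3.142, -0.001, -0.315]
contact_force: [1.1, -1.3, 6.5]
opening: 0.0007
grip_force: 3.3
```

Call:
{"name": "arm_command", "arguments": {
  "moves": [
    [[0,0,0.0005],[0,0,0],0],
    [[0,0,0.001],[0,0,0],0],
    [[0,0,0.001],[0,0,0],0],
    [[0,0,0.0015],[0,0,0],0],
    [[0,0,0.0015],[0,0,0],0]
  ]
}}

```text
time: 4.25
tool_pos: [0.6169, -0.1014, 0.073]
tool_rot: [3.142, -0.002, -0.315]
contact_force: [-2.3, -0.4, 13.7]
opening: 0.0008
grip_force: 6.5
```

Force climbed to 13.7 N with no further travel, so the rocker is at its stop. I lift and rotate towards the winder.

Call:
{"name": "arm_command", "arguments": {
  "moves": [
    [[0,0,-0.04],[0,0,0],0],
    [[0,0,-0.08],[0,0,-0.1],0],
    [[0,-0.03,-0.08],[0,0,-0.25],0],
    [[0,-0.07,-0.08],[0,0,-0.4],0],
    [[0,-0.11,-0.08],[0,0,-0.55],0]
  ]
}}

```text
time: 4.75
tool_pos: [0.6497, 0.0043, 0.1506]
tool_rot: [-3.14, 0.003, 0.24]
contact_force: [0.7, -0.3, 0.2]
opening: 0.0007
grip_force: 0.0
```

Call:
{"name": "arm_command", "arguments": {
  "moves": [
    [[0,0,0],[0,0,-0.15],0],
    [[0,0,0],[0,0,-0.3],0],
    [[0,0,0],[0,0,-0.45],0],
    [[0,0,0],[0,0,-0.6],0],
    [[0,0,0],[0,0,-0.75],0]
  ]
}}

```text
time: 5.25
tool_pos: [0.6493, 0.0037, 0.1499]
tool_rot: [-3.138, 0.002, 0.991]
contact_force: [-0.5, -0.6, 0.3]
opening: 0.0006
grip_force: 0.0
```

```bash
python3 - <<'E'
from h import *
go(Rw@[0,-.045]+tw,.13,1.507)
b=robot.read_camera("scene")[210:320,195:320,::-1]
cv2.imwrite("pics/c5.png",cv2.convertScaleAbs(cv2.resize(b,None,fx=5,fy=5,interpolation=cv2.INTER_CUBIC),alpha=1.8))
E
```

```text
shift [ 0.0561 -0.122   0.0203] turn [-0.0039  0.0007 -0.5156] t 5.25 F [-0.49 -0.57  0.27] pos [0.6493 0.0037 0.1499] q [-0.11  0.63  1.25  0.    1.26  0.47]
```

View pics/c5.png

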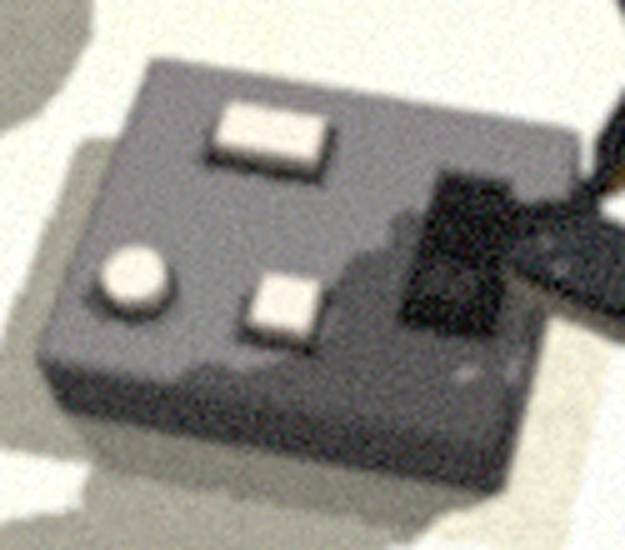

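In the picture the rocker's far end (455,320) is now low and its near end (475,180) raised, so it is on. Keys are untouched. On to the winder.

Call:
{"name": "arm_command", "arguments": {
  "moves": [
    [[0.015,-0.03,0],[0,0,-0.13],0],
    [[0.03,-0.06,0],[0,0,-0.26],0],
    [[0.045,-0.09,0],[0,0,-0.39],0],
    [[0.056,-0.122,0],[0,0,-0.515],0],
    [[0.056,-0.122,0.02],[0,0,-0.515],0]
  ]
}}

```text
time: 5.8
tool_pos: [0.5781, 0.1209, 0.1328]
tool_rot: [3.141, -0.001, 1.504]
contact_force: [0.8, 0.2, 0.2]
opening: 0.0001
grip_force: 0.0
```

```bash
python3 - <<'E'
from h import *
go(Rw@[0,-.040]+tw,.062,1.507)
print(w2pix("scene",robot.observe()["tool_pos"]))
b=robot.read_camera("scene")[200:300,345:470,::-1]
cv2.imwrite("pics/c6.png",cv2.convertScaleAbs(cv2.resize(b,None,fx=5,fy=5,interpolation=cv2.INTER_CUBIC),alpha=1.5))
E
```

```text
shift [ 0.0015 -0.0001  0.0708] turn [ 0.0009 -0.0013 -0.0031] t 5.8 F [0.78 0.24 0.17] pos [0.5781 0.1209 0.1328] q [0.08 0.54 1.47 0.   1.13 0.14]
[390.42540957 227.21528843]
```

View pics/c6.png

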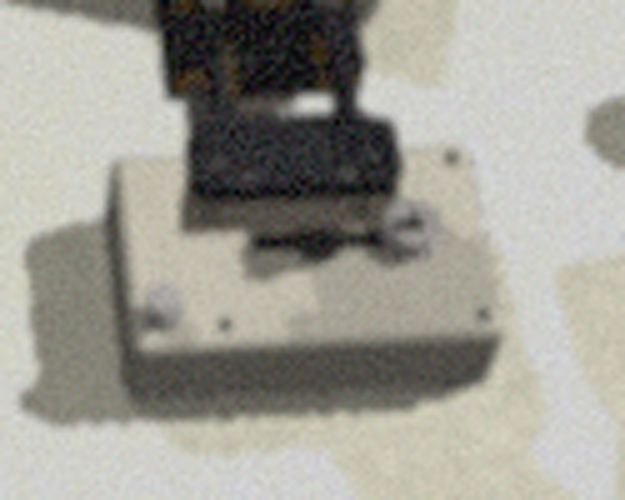

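The gripper body (crop 190–400, 110–230) hides the paddle here. It hovers on the -y side of the paddle, the post at (160,305) is clear, and the bobbin at (410,228) is on its spindle. I descend, then push.

Call:
{"name": "arm_command", "arguments": {
  "moves": [
    [[0.001,0,0.025],[0,0,0],0],
    [[0.001,0,0.045],[0,0,0],0],
    [[0.001,0,0.06],[0,0,0],0],
    [[0.001,0,0.069],[0,0,0],0],
    [[0.001,0,0.069],[0,0,0],0]
  ]
}}

```text
time: 6.35
tool_pos: [0.5789, 0.118, 0.0607]
tool_rot: [-3.138, 0.001, 1.498]
contact_force: [0.8, -0.5, 0.3]
opening: 0.0005
grip_force: 0.0
```

Call:
{"name": "arm_command", "arguments": {
  "moves": [
    [[0.006,0,0],[0,0,0],0],
    [[0.012,0,0],[0,0,0],0],
    [[0.018,0,0],[0,0,0],0],
    [[0.023,0,0],[0,0,0],0],
    [[0.028,0,0],[0,0,0],0]
  ]
}}

```text
time: 6.85
tool_pos: [0.582, 0.147, 0.0625]
tool_rot: [3.141, -0.0, 1.5]
contact_force: [-0.2, -0.6, 0.1]
opening: 0.0006
grip_force: 0.0
```

Call:
{"name": "arm_command", "arguments": {
  "moves": [
    [[0.003,0,0],[0,0,0],0],
    [[0.006,0,0],[0,0,0],0],
    [[0.009,0,0],[0,0,0],0],
    [[0.012,0,0],[0,0,0],0],
    [[0.013,0,0],[0,0,0],0]
  ]
}}

```text
time: 7.35
tool_pos: [0.5828, 0.1593, 0.0622]
tool_rot: [-3.142, 0.0, 1.5]
contact_force: [-1.2, -1.9, 1.3]
opening: 0.0005
grip_force: 1.0
```

```bash
python3 - <<'E'
from h import *
go(Rw@[0,.0105]+tw,.063,1.507)
E
```

```text
shift [ 0.0134 -0.0024 -0.0008] turn [-0.0001  0.0003 -0.007 ] t 7.35 F [-1.17 -1.9   1.3 ] pos [0.5828 0.1593 0.0622] q [ 0.14  0.65  1.5  -0.    1.    0.21]
```

Call:
{"name": "arm_command", "arguments": {
  "moves": [
    [[0.003,0,0],[0,0,0],0],
    [[0.006,0,0],[0,0,0],0],
    [[0.008,0,0],[0,0,0],0],
    [[0.01,0,0],[0,0,0],0],
    [[0.011,0,0],[0,0,0],0]
  ]
}}

```text
time: 7.85
tool_pos: [0.5836, 0.1705, 0.0622]
tool_rot: [3.142, 0.0, 1.5]
contact_force: [-0.6, -1.8, 1.7]
opening: 0.0004
grip_force: 1.0
```

Call:
{"name": "arm_command", "arguments": {
  "moves": [
    [[0.0005,0,0],[0,0,0],0],
    [[0.001,0,0],[0,0,0],0],
    [[0.0015,0,0],[0,0,0],0],
    [[0.002,0,0],[0,0,0],0],
    [[0.002,0,0],[0,0,0],0]
  ]
}}

```text
time: 8.35
tool_pos: [0.5837, 0.1721, 0.0621]
tool_rot: [-3.142, 0.0, 1.5]
contact_force: [-0.5, -2.5, 1.8]
opening: 0.0007
grip_force: 1.4
```

Call:
{"name": "arm_command", "arguments": {
  "moves": [
    [[0.0005,0,0],[0,0,0],0],
    [[0.001,0,0],[0,0,0],0],
    [[0.0015,0,0],[0,0,0],0],
    [[0.002,0,0],[0,0,0],0],
    [[0.002,0,0],[0,0,0],0]
  ]
}}

```text
time: 8.85
tool_pos: [0.5838, 0.1723, 0.0622]
tool_rot: [-3.141, 0.003, 1.5]
contact_force: [-1.8, -9.0, 3.2]
opening: 0.0006
grip_force: 5.2
```

Call:
{"name": "arm_command", "arguments": {
  "moves": [
    [[0.0005,0,0],[0,0,0],0],
    [[0.001,0,0],[0,0,0],0],
    [[0.001,0,0],[0,0,0],0],
    [[0.0015,0,0],[0,0,0],0],
    [[0.0015,0,0],[0,0,0],0]
  ]
}}

```text
time: 9.35
tool_pos: [0.5838, 0.1724, 0.0622]
tool_rot: [-3.141, 0.005, 1.5]
contact_force: [-2.9, -16.8, 5.8]
opening: 0.0003
grip_force: 7.9
```

The paddle is at its stop, where expected. I back off, lift, and turn for the bar key.

Call:
{"name": "arm_command", "arguments": {
  "moves": [
    [[-0.02,0,0],[0,0,0],0],
    [[-0.045,0,0],[0,0,0],0],
    [[-0.045,0,-0.04],[0,0,0.1],0],
    [[-0.045,0,-0.08],[0,0,0.25],0],
    [[-0.045,0,-0.08],[0,0,0.4],0]
  ]
}}

```text
time: 9.85
tool_pos: [0.5843, 0.1315, 0.148]
tool_rot: [3.133, -0.007, 1.093]
contact_force: [1.1, -0.0, -0.4]
opening: -0.0001
grip_force: 0.0
```

Call:
{"name": "arm_command", "arguments": {
  "moves": [
    [[-0.04,0,0],[0,0,0.15],0],
    [[-0.08,0,0],[0,0,0.3],0],
    [[-0.12,0,0],[0,0,0.45],0],
    [[-0.16,0,0],[0,0,0.6],0],
    [[-0.19,0,0],[0,0,0.75],0]
  ]
}}

```text
time: 10.35
tool_pos: [0.4939, -0.0397, 0.1423]
tool_rot: [-3.142, -0.001, 0.343]
contact_force: [0.2, -0.2, 0.2]
opening: 0.0005
grip_force: 0.0
```

```bash
python3 - <<'E'
from h import *
go([.5221,-.1718],.12,-.317)
b=robot.read_camera("scene")[200:300,345:470,::-1]
cv2.imwrite("pics/c7.png",cv2.convertScaleAbs(cv2.resize(b,None,fx=5,fy=5,interpolation=cv2.INTER_CUBIC),alpha=1.5))
E
```

```text
shift [-0.0179  0.1339  0.0222] turn [-3.0e-04 -9.0e-04  6.6e-01] t 10.35 F [ 0.21 -0.17  0.24] pos [ 0.4939 -0.0397  0.1423] q [-0.24  0.38  1.73  0.    1.04  0.99]
```

View pics/c7.png

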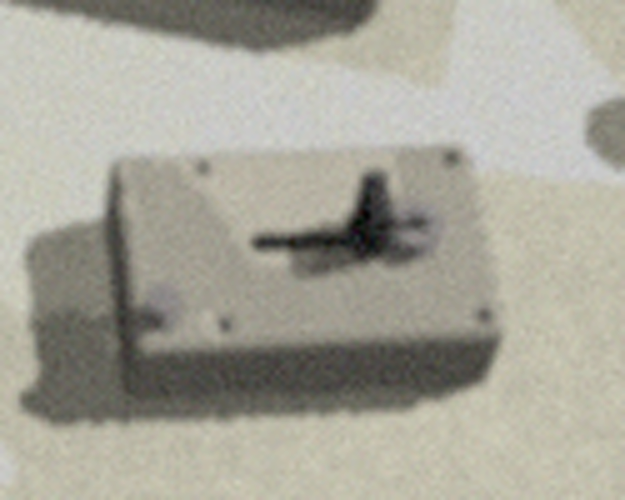

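The paddle (370,215) now sits right at the bobbin (410,230), which is still on its spindle. Now the bar key.

Call:
{"name": "arm_command", "arguments": {
  "moves": [
    [[-0.004,0.03,0],[0,0,0.14],0],
    [[-0.008,0.06,0],[0,0,0.28],0],
    [[-0.012,0.09,0],[0,0,0.42],0],
    [[-0.018,0.12,0],[0,0,0.56],0],
    [[-0.018,0.134,0.01],[0,0,0.66],0]
  ]
}}

```text
time: 10.9
tool_pos: [0.5253, -0.173, 0.1332]
tool_rot: [3.141, -0.004, -0.317]
contact_force: [0.8, 0.0, -0.3]
opening: 0.0003
grip_force: 0.0
```

Call:
{"name": "arm_command", "arguments": {
  "moves": [
    [[0,0,0.01],[0,0,0],0],
    [[0,0,0.02],[0,0,0],0],
    [[0,0,0.03],[0,0,0],0],
    [[0,0,0.04],[0,0,0],0],
    [[0,0,0.04],[0,0,0],0]
  ]
}}

```text
time: 11.4
tool_pos: [0.5228, -0.1693, 0.0906]
tool_rot: [-3.141, 0.003, -0.308]
contact_force: [-0.2, -0.8, 0.4]
opening: 0.0007
grip_force: 0.0
```

```bash
python3 - <<'E'
from h import *
go([.5221,-.1718],.065,-.317)
E
```

```text
shift [0.0002 0.0026 0.0256] turn [-0.0005  0.003   0.0087] t 11.4 F [-0.19 -0.75  0.43] pos [ 0.5228 -0.1693  0.0906] q [-0.45  0.53  1.63  0.    0.98  1.43]
```

Call:
{"name": "arm_command", "arguments": {
  "moves": [
    [[0,0.002,0.008],[0,0,0],0],
    [[0,0.002,0.014],[0,0,0],0],
    [[0,0.002,0.018],[0,0,0],0],
    [[0,0.002,0.021],[0,0,0],0],
    [[0,0.002,0.023],[0,0,0],0]
  ]
}}

```text
time: 11.9
tool_pos: [0.523, -0.1724, 0.069]
tool_rot: [3.142, 0.0, -0.31]
contact_force: [-1.1, 0.3, 1.0]
opening: 0.0004
grip_force: 0.9
```

Call:
{"name": "arm_command", "arguments": {
  "moves": [
    [[0,0,0.001],[0,0,0],0],
    [[0,0,0.0015],[0,0,0],0],
    [[0,0,0.002],[0,0,0],0],
    [[0,0,0.0025],[0,0,0],0],
    [[0,0,0.0025],[0,0,0],0]
  ]
}}

```text
time: 12.4
tool_pos: [0.523, -0.1724, 0.0668]
tool_rot: [3.141, -0.0, -0.31]
contact_force: [-1.8, 0.5, 3.1]
opening: 0.0005
grip_force: 1.5
```

Call:
{"name": "arm_command", "arguments": {
  "moves": [
    [[0,0,0.0005],[0,0,0],0],
    [[0,0,0.001],[0,0,0],0],
    [[0,0,0.0015],[0,0,0],0],
    [[0,0,0.002],[0,0,0],0],
    [[0,0,0.002],[0,0,0],0]
  ]
}}

```text
time: 12.9
tool_pos: [0.5231, -0.1725, 0.0652]
tool_rot: [3.141, -0.0, -0.31]
contact_force: [-3.2, 1.1, 7.6]
opening: 0.0003
grip_force: 3.8
```

Call:
{"name": "arm_command", "arguments": {
  "moves": [
    [[0,0,0.0005],[0,0,0],0],
    [[0,0,0.001],[0,0,0],0],
    [[0,0,0.001],[0,0,0],0],
    [[0,0,0.0015],[0,0,0],0],
    [[0,0,0.0015],[0,0,0],0]
  ]
}}

```text
time: 13.4
tool_pos: [0.5232, -0.1725, 0.065]
tool_rot: [3.141, -0.001, -0.31]
contact_force: [-6.5, 2.3, 17.0]
opening: 0.0006
grip_force: 8.9
```

Fully down at z = 0.065 with 17 N. Release, lift clear and check.

Call:
{"name": "arm_command", "arguments": {
  "moves": [
    [[0,0,-0.02],[0,0,0],0],
    [[0,0,-0.06],[0,0,0],0],
    [[0,0,-0.1],[0,0,0],0],
    [[-0.04,0,-0.14],[0,0,0],0],
    [[-0.08,0,-0.14],[0,0,0],0]
  ]
}}

```text
time: 13.9
tool_pos: [0.4493, -0.1493, 0.2068]
tool_rot: [3.14, -0.009, -0.31]
contact_force: [-1.1, -0.3, 0.0]
opening: -0.0
grip_force: 0.0
```

Call:
{"name": "arm_command", "arguments": {
  "moves": [
    [[0,0,0],[0,0,0],0],
    [[0,0,0],[0,0,0],0],
    [[0,0,0],[0,0,0],0],
    [[0,0,0],[0,0,0],0],
    [[0,0,0],[0,0,0],0]
  ]
}}

```text
time: 14.4
tool_pos: [0.4475, -0.1483, 0.2026]
tool_rot: [-3.141, 0.001, -0.31]
contact_force: [-0.6, 0.2, 1.1]
opening: 0.0003
grip_force: 0.0
```

```bash
python3 - <<'E'
from h import *
b=robot.read_camera("scene")[190:330,190:470,::-1]
cv2.imwrite("pics/c8.png",cv2.convertScaleAbs(cv2.resize(b,(800,400),interpolation=cv2.INTER_CUBIC),alpha=1.6))
E
```

```text
(no output)
```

View pics/c8.png

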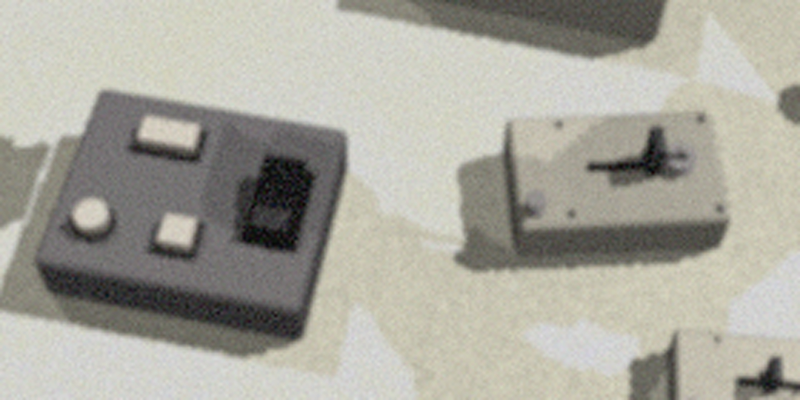

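The bar key (170,133) is back up, the rocker (278,200) is on, the paddle (655,150) is home by the bobbin (682,160), and the arm is clear.

```bash
python3 -c "
from cell import robot
print(robot.hand_in())"
```

```text
the job is handed in; nothing more can be done
None
```

I pressed the rocker on, pushed the latch paddle home, then pressed the bar key fully down and let it come back up, and handed the job in at about 14.5 s with the arm clear; the hand-in gave no verdict.

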